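# Line up the cut tumblers by height on the inspection board

### The arm

A 7-joint arm with a two-finger parallel gripper is mounted at the origin on the work surface. World frame = base frame: x ahead of the robot, y to its left, z up, the work surface at z = 0. Lengths are in m, angles in rad, forces in N, time in s.
With the tool pointing down it reaches from about 0.4 to 0.85 m from the base axis. Payload 10.4 kg.
Tool frame: the origin (TCP) lies between the finger pads; the fingertips stand 11 mm ahead of it and the grasp point (between the pads) lies 8 mm behind it; z points along the fingers, y is the direction in which the jaws open and shut (so a half turn about z gives the same grasp; the last joint's range is limited). The gripper opens to 87 mm and grips with 3 to 60 N. Pads are 19 mm wide; open, the fingers measure 117 mm over their backs; the gripper's body (75 mm by 190 mm) begins 51 mm behind the grasp point.
Start: joints at [-1.341, 0.332, -0.065, 1.46, 0.022, 1.35, -0.088], TCP at [0.156, 0.605, 0.234] pointing down, gripper open.
Joint ranges: [-2.6, 2.6], [-0.5, 2.12], [-1.47, 1.34], [0.16, 2.42], [-1.27, 4.41], [0.06, 2.06], [-2.6, 2.6]. Speed limits (rad/s): [2.22, 2.22, 2.79, 2.79, 3.14, 3.14, 3.14].

### API

Orientations are given as a unit quaternion [x, y, z, w].
In Python, from bench import r, eyes gives the robot as it stands.
- The arm moves only by the shell command python3 -m inch 'ROWS' [FORCE]. ROWS is a JSON object of lists of equal length, an entry for each row: "translation": the shift along the world's x, y, z scaled (see below), a list of three; "rot": the turn, a rotation vector about the world's x, y, z scaled (see below), a list of three; "jaw": the finger opening in mm, from 0 to 87. In form: {"translation": [[tx, ty, tz], ...], "rot": [[ax, ay, az], ...], "jaw": [jaw, ...]}. A call has 1 to 20 rows; each row is the pose to reach, as a shift and turn from the pose measured when the call began; what a row does not reach only later rows make up. The controller multiplies each number of a shift by 100 mm and each number of a turn by 60 degrees. A row lasts 1/10 s, in which the tool goes at most 50 mm and 8.59 degrees, less where a joint would pass 70% of its speed; a pose out of reach is approached as far as the arm can. A call with a number of a shift or a turn outside -1 to 1 is refused whole. A call with a gripper value outside its range is refused whole. The fingers move at their own pace and stop on an object; FORCE is the grip in N (left out, the last holds). Time passes only in rows, so rows that repeat a pose let the fingers close. It gives the time, the measured TCP pose, the force and the opening at its end, in the units of the state.
- r.read_state(): the state, without advancing time (a new reading comes with each control period).
- eyes.camera(name): name is "scene" or "top" or "wrist"; returns the picture (480x640x3 uint8, blue, green, red); there is no depth.
- eyes.calibration(name): a dict with "fx", "fy", "cx", "cy" (pixels), "R" (3x3) and "t" (3): a world point X has camera coordinates R X + t; the wrist camera has in their place "hand_eye" (4x4, takes a point from camera to tool coordinates, whose origin is the TCP and whose axes are the flange's). Camera axes: x right, y down, z forward; pixel columns grow to the right and rows downward; lengths in m; the calibration is good to about 2 mm. A picture is of the moment at which its call begins: read the wrist's pose just before it. calibration takes no time and is no camera call.
- r.close_job(): hands the job in, once; it reports no verdict.
The state is a dict: "time": time; "joint_positions": joint angles; "joint_vel": joint speeds; "joint_torque": joint torques, N m; "ee_pos": TCP position; "eef_rot": TCP orientation; "ft_force": force on the tool from outside, world axes, zero at the start; "torque": the same for the moment, N m; "width": finger opening in m.
Only numpy, scipy, OpenCV 4.12 (cv2) and the standard library are available. Lean on these libraries where they do the work, as an engineer would, in place of code of your own. Each camera call takes 0.05 s, during which the arm holds its last target. There are 200 camera calls.

### The job

Line up the four blue glass tumblers on the felt pads of the inspection board in order of height, one to a pad and well centred on it: the shortest on the pad next to the red block, the tallest at the other end, next to the grey block. Set each glass down upright and gently, never letting it drop, and leave the pink glass mushroom where it is.

Things in the scene. Friction and masses are not known exactly. Their poses are not given: they have to be found in the camera images.
- glass_55_center (a point): The shortest of four loose cobalt-blue glass tumblers of one family, open at the top, with a pale frosted rim: 55 mm high, 50 mm outer diameter at the foot widening evenly to 56 mm at the rim, wall 4 mm, about 130 g (may differ by a quarter), standing upright on the bench. The point is its centre, 27.5 mm above its underside; z points up along its axis. Yaw is of no account.
- glass_75_center (a point): The second shortest of four loose cobalt-blue glass tumblers of one family, open at the top, with a pale frosted rim: 75 mm high, 50 mm outer diameter at the foot widening evenly to 56 mm at the rim, wall 4 mm, about 160 g (may differ by a quarter), standing upright on the bench. The point is its centre, 37.5 mm above its underside; z points up along its axis. Yaw is of no account.
- glass_95_center (a point): The second tallest of four loose cobalt-blue glass tumblers of one family, open at the top, with a pale frosted rim: 95 mm high, 50 mm outer diameter at the foot widening evenly to 56 mm at the rim, wall 4 mm, about 190 g (may differ by a quarter), standing upright on the bench. The point is its centre, 47.5 mm above its underside; z points up along its axis. Yaw is of no account.
- glass_115_center (a point): The tallest of four loose cobalt-blue glass tumblers of one family, open at the top, with a pale frosted rim: 115 mm high, 50 mm outer diameter at the foot widening evenly to 56 mm at the rim, wall 4 mm, about 220 g (may differ by a quarter), standing upright on the bench. The point is its centre, 57.5 mm above its underside; z points up along its axis. Yaw is of no account.
- pad_a_top (a point): Pad a: one of four alike cream felt discs, 68 mm across, in a straight row 100 mm apart in the order a, b, c, d on a low fixed dark wooden board (90 x 540 mm, 12 mm high); an end pad, next to one end block; its neighbour is pad b. The point is the centre of its upper face, 15 mm above the bench. x points across the row, y along the row from pad d towards pad a, z up. All fixed.
- pad_b_top (a point): Pad b: one of four alike cream felt discs, 68 mm across, in a straight row 100 mm apart in the order a, b, c, d on a low fixed dark wooden board (90 x 540 mm, 12 mm high); between pads a and c. The point is the centre of its upper face, 15 mm above the bench. x points across the row, y along the row from pad d towards pad a, z up. All fixed.
- pad_c_top (a point): Pad c: one of four alike cream felt discs, 68 mm across, in a straight row 100 mm apart in the order a, b, c, d on a low fixed dark wooden board (90 x 540 mm, 12 mm high); between pads b and d. The point is the centre of its upper face, 15 mm above the bench. x points across the row, y along the row from pad d towards pad a, z up. All fixed.
- pad_d_top (a point): Pad d: one of four alike cream felt discs, 68 mm across, in a straight row 100 mm apart in the order a, b, c, d on a low fixed dark wooden board (90 x 540 mm, 12 mm high); an end pad, next to the other end block; its neighbour is pad c. The point is the centre of its upper face, 15 mm above the bench. x points across the row, y along the row from pad d towards pad a, z up. All fixed.
- block_red_center (a point): Red block, 50 mm across the row x 40 mm along it x 30 mm high, fixed on the board at one end of the row, 85 mm beyond the centre of the end pad: beyond pad a at some starts, beyond pad d at others. A grey block of the same size stands at the other end of the row. The point is the block's centre, 27 mm above the bench; z up.
- mushroom_center (a point): Finished pink glass ornament shaped like a mushroom, 148 mm high, cap 90 mm across, foot 54 mm across, 0.6 kg, standing loose on the bench to the left or the right of the board. The point is its centre, 74 mm above the bench; z up. Not to be disturbed. A white bottle (150 mm high) stands loose on the opposite side, and a cream pot of black pencils (about 150 mm high) beyond the board as seen from the robot.
There are look-alikes about, which are no part of the job. What is shaped like the part that bears glass_75_center but green or yellow is not meant.

How it is judged:
By the outcome, as a careful person would: the job done as asked, in the order asked, and still so for the second after the job is handed in, with the robot touching nothing.
It also fails if it takes over 106 s, if anything falls off the work surface, if the arm or the gripper's body presses on something with over 40 N, if the wrist force passes 120 N, or if a joint passes its speed limit or range.

## Working session

There is one attempt and no reset: what is moved stays moved. The work goes in short steps, Python scripts to look and compute and a shell command to move; the robot and the scene stay as the last step left them, time stands still between calls to the robot, and variables do not carry over. Pictures are saved under pics/ and viewed, about 12 in all and at most 16, crops included, and the job is handed in when it is done.

```bash
ls; mkdir -p pics; python3 - <<'E'
from bench import r, eyes
import cv2
s=r.read_state()
print({k:s[k] for k in("time","ee_pos","eef_rot","ft_force","width")})
for n in("scene","top"):
    cv2.imwrite(f"pics/{n}1.png",eyes.camera(n)); print(n,eyes.calibration(n))
print(eyes.calibration("wrist"))
E
```

```text
pics
{'time': 0.0, 'ee_pos': array([0.15621923, 0.60476607, 0.23272807]), 'eef_rot': array([ 1.26060181e-01,  9.92022329e-01, -7.23783902e-04, -7.58700659e-05]), 'ft_force': array([-0.03439664, -1.00496725, -0.38585507]), 'width': 0.08676222299816172}
scene {'fx': 528.9247336140982, 'fy': 528.9247336140982, 'cx': 314.7517117796392, 'cy': 234.31409804972287, 'R': array([[ 0.45182955,  0.89209804, -0.00333792],
       [ 0.73256086, -0.37315734, -0.569305  ],
       [-0.50912144,  0.25478359, -0.82211963]]), 't': array([-0.2257354 , -0.32547967,  1.38768552])}
top {'fx': 495.5444780746584, 'fy': 495.5444780746584, 'cx': 324.2755600197259, 'cy': 228.73108307489827, 'R': array([[-0.01999047, -0.99957933,  0.02101318],
       [-0.99616327,  0.01812231, -0.08561724],
       [ 0.08520042, -0.02264409, -0.99610649]]), 't': array([-4.00019389e-04,  5.35463968e-01,  1.07219145e+00])}
{'fx': 405.5076632343535, 'fy': 405.5076632343535, 'cx': 322.5358406655984, 'cy': 237.96495779074155, 'hand_eye': array([[-1.26646437e-04, -9.69666524e-01, -2.44431620e-01,
         6.62238058e-02],
       [ 9.99999977e-01, -8.09812207e-05, -1.96871647e-04,
        -7.45478288e-04],
       [ 1.71105475e-04, -2.44431639e-01,  9.69666512e-01,
        -1.52407863e-01],
       [ 0.00000000e+00,  0.00000000e+00,  0.00000000e+00,
         1.00000000e+00]])}
```

View pics/scene1.png

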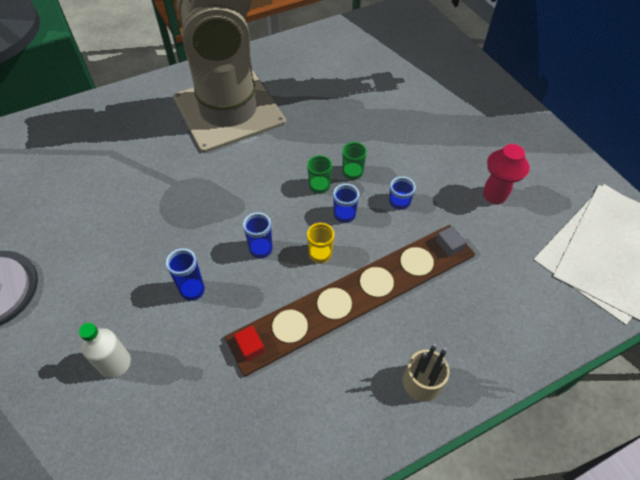

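View pics/top1.png

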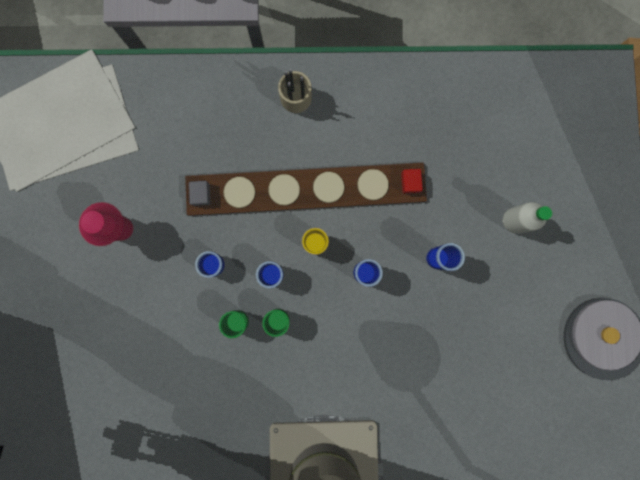

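The scene view shows red at the (248,341) end and grey at (452,240). In the top view the pads run from (239,192) beside grey to (373,184) beside red. The blue glasses are at (209,264), (269,274), (368,272) and (450,257), apparently in order of height from shortest to tallest. I'll enlarge to get exact pixels.

```bash
python3 - <<'E'
import cv2
t=cv2.imread("pics/top1.png")[160:300,180:480]
cv2.imwrite("pics/topc.png",cv2.convertScaleAbs(cv2.resize(t,(800,373),interpolation=cv2.INTER_CUBIC),alpha=1.3))
s=cv2.imread("pics/scene1.png")[140:380,150:480]
cv2.imwrite("pics/scenec.png",cv2.resize(s,(800,582),interpolation=cv2.INTER_CUBIC))
E
```

```text
(no output)
```

View pics/topc.png

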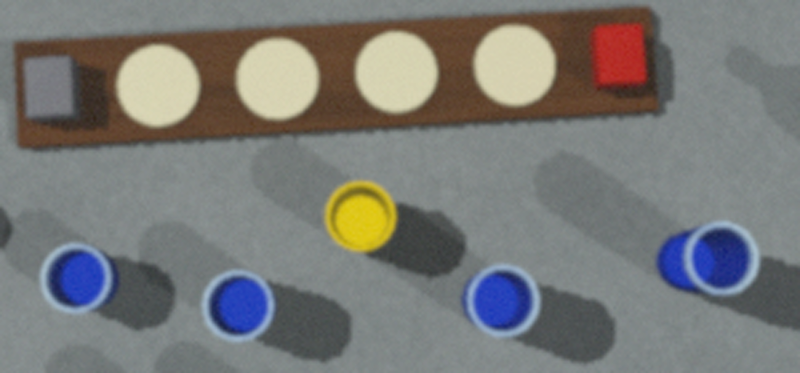

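View pics/scenec.png

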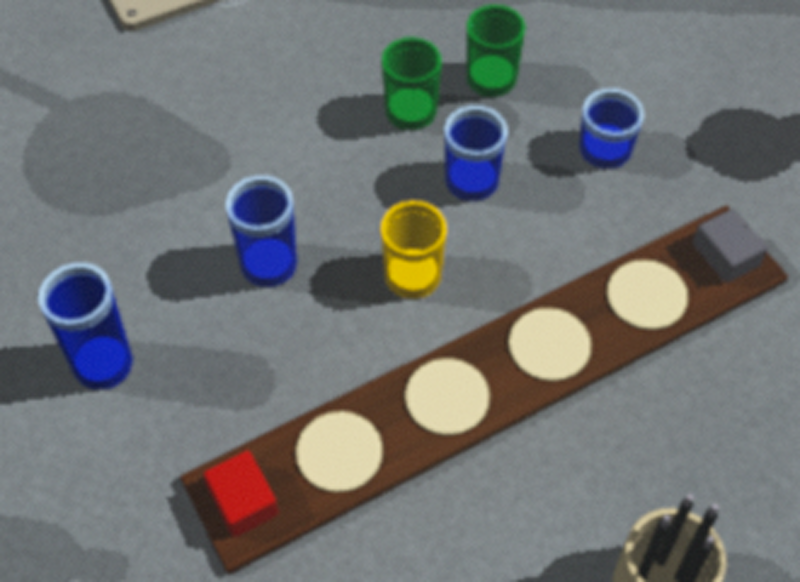

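Top crop: rims at (77,278), (238,306), (502,300) and (721,258); pads at (158,85) to (515,65). Scene crop: rims at (612,117), (476,132), (261,206) and (77,296); pads at (648,293) to (340,451). Next I'll compute positions from each camera and triangulate heights to check the order.

```bash
cat > h.py <<'E'
import numpy as np
from bench import r, eyes
from scipy.spatial.transform import Rotation as Ro
def ray(cal,uv):
    R=np.array(cal["R"]);t=np.array(cal["t"])
    d=R.T@np.array([(uv[0]-cal["cx"])/cal["fx"],(uv[1]-cal["cy"])/cal["fy"],1]); return -R.T@t,d
def at(cal,uv,z):
    o,d=ray(cal,uv); return o+d*(z-o[2])/d[2]
def tri(rays):
    A=sum(np.eye(3)-np.outer(d,d)/(d@d) for o,d in rays)
    b=sum((np.eye(3)-np.outer(d,d)/(d@d))@o for o,d in rays); return np.linalg.solve(A,b)
def wristcal(st):
    c=dict(eyes.calibration("wrist")); H=np.array(c["hand_eye"])
    T=np.eye(4);T[:3,:3]=Ro.from_quat(st["eef_rot"]).as_matrix();T[:3,3]=st["ee_pos"]
    M=np.linalg.inv(T@H); c["R"]=M[:3,:3];c["t"]=M[:3,3]; return c
E
python3 - <<'E'
from h import *
np.set_printoptions(precision=4,suppress=True)
T,S=eyes.calibration("top"),eyes.calibration("scene")
f=lambda p:(180+(p[0]+.5)*.375-.5,160+(p[1]+.5)*.375-.5)
g=lambda p:(150+(p[0]+.5)*.4125-.5,140+(p[1]+.5)*.4124-.5)
for n,a,b,z in [("55",(77,278),(612,117),.055),("75",(238,306),(476,132),.075),("95",(502,300),(261,206),.095),("115",(721,258),(77,296),.115),
 ("pa",(158,85),(648,293),.015),("pb",(277,79),(550,344),.015),("pc",(396,72),(447,396),.015),("pd",(515,65),(340,451),.015),("yel",(361,216),(414,228),.075)]:
    print(n,at(T,f(a),z)[:2],at(S,g(b),z)[:2],tri([ray(T,f(a)),ray(S,g(b))]))
print("greens",at(T,(234,322),.075),at(T,(276,321),.075),"mush",at(T,(93,221),.148))
E
```

```text
55 [0.4621 0.2371] [0.4663 0.2328] [0.4618 0.2378 0.0476]
75 [0.4375 0.1078] [0.4394 0.1057] [0.4372 0.1076 0.0716]
95 [ 0.4381 -0.0968] [ 0.4413 -0.099 ] [ 0.4379 -0.0977  0.09  ]
115 [ 0.4666 -0.2621] [ 0.4696 -0.2632] [ 0.4667 -0.2632  0.1109]
pa [0.6228 0.1781] [0.6213 0.1778] [0.6222 0.1774 0.0168]
pb [0.6262 0.0785] [0.6264 0.0769] [0.6261 0.078  0.0138]
pc [ 0.6305 -0.0215] [ 0.6301 -0.0231] [ 0.6302 -0.0222  0.0145]
pd [ 0.6348 -0.1219] [ 0.6347 -0.122 ] [ 0.6348 -0.122   0.0152]
yel [0.5061 0.0104] [0.5061 0.01  ] [0.506  0.0102 0.0748]
greens [0.3412 0.1807 0.075 ] [0.3413 0.0942 0.075 ] mush [0.5479 0.4407 0.148 ]
```

The order is confirmed (triangulated rim heights 48, 72, 90 and 111 mm), and the pads agree to within 1.5 mm. I'll move above the 55 mm glass and turn the jaws along world x, across the row, so the fingers clear the neighbouring glasses.

```bash

python3 -m inch '{"translation":[[0.4,-0.46,0],[0.76,-0.92,0],[0.76,-0.92,0],[0.76,-0.92,0]],"rot":[[0,0,-0.14],[0,0,-0.28],[0,0,-0.315],[0,0,-0.315]],"jaw":[87,87,87,87]}' 20
python3 -m inch '{"translation":[[0.4,-0.46,0],[0.76,-0.92,0],[0.76,-0.92,0],[0.76,-0.92,0]],"rot":[[0,0,-0.14],[0,0,-0.28],[0,0,-0.315],[0,0,-0.315]],"jaw":[87,87,87,87]}'
python3 -m inch '{"translation":[[0.4,-0.46,0],[0.76,-0.92,0],[0.76,-0.92,0],[0.76,-0.92,0]],"rot":[[0,0,-0.14],[0,0,-0.28],[0,0,-0.315],[0,0,-0.315]],"jaw":[87,87,87,87]}'
python3 -m inch '{"translation":[[0.4,-0.46,0],[0.76,-0.92,0],[0.76,-0.92,0],[0.76,-0.92,0],[0.76,-0.92,0]],"rot":[[0,0,-0.14],[0,0,-0.28],[0,0,-0.315],[0,0,-0.315],[0,0,-0.315]],"jaw":[87,87,87,87,87]}'
python3 - <<'E'
from h import *; import cv2
s=r.read_state(); im=eyes.camera("wrist"); cv2.imwrite("pics/w1.png",im)
np.savez("w1.npz",p=s["ee_pos"],q=s["eef_rot"])
c=wristcal(s); print(s["ee_pos"],s["eef_rot"],s["time"])
for n,X in [("top est",(.4621,.2371,.055)),("scene est",(.4663,.2328,.055))]:
    v=c["R"]@np.array(X)+c["t"]; print(n,c["fx"]*v[0]/v[2]+c["cx"],c["fy"]*v[1]/v[2]+c["cy"])
E
```

```text
time: 0.5
ee_pos: [0.2352, 0.5104, 0.233]
eef_rot: [0.29, 0.957, -0.001, 0.0]
ft_force: [-0.6, 1.0, -0.6]
width: 0.0873
time: 0.9
ee_pos: [0.3133, 0.4164, 0.2332]
eef_rot: [0.445, 0.896, -0.001, 0.001]
ft_force: [-0.1, 1.2, -1.1]
width: 0.0871
time: 1.3
ee_pos: [0.3909, 0.323, 0.2333]
eef_rot: [0.587, 0.81, -0.001, 0.001]
ft_force: [-0.3, 0.7, -0.9]
width: 0.0868
time: 1.8
ee_pos: [0.4659, 0.2332, 0.233]
eef_rot: [0.71, 0.704, -0.001, 0.0]
ft_force: [0.2, 0.6, -0.3]
width: 0.0873
[0.46593781 0.2332186  0.23300846] [ 7.10033295e-01  7.04167307e-01 -1.05138134e-03  1.36099448e-04] 1.8
top est 318.1397093645591 212.36391954276212
scene est 323.25887355638446 217.4265120995956
```

View pics/w1.png

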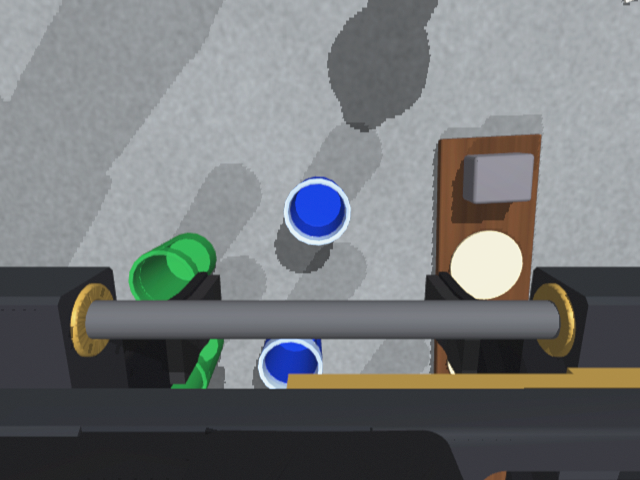

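The wrist view puts the 55 mm glass rim at (317,210), matching the top-camera estimate, and pad a at (487,265). I'll descend and grasp it.

```bash

python3 - <<'E'
from h import *
z=np.load("w1.npz");c=wristcal({"ee_pos":z["p"],"eef_rot":z["q"]})
print(at(c,(317.5,210.5),.055),at(c,(290,364),.075),"pa",at(c,(487,265),.015))
E
python3 -m inch '{"translation":[[-0.04,0.05,0],[-0.04,0.05,-0.4],[-0.04,0.05,-0.8],[-0.04,0.05,-1],[-0.04,0.05,-1]],"rot":[[0,0,0],[0,0,0],[0,0,0],[0,0,0],[0,0,0]],"jaw":[87,87,87,87,87]}' 20
python3 -m inch '{"translation":[[0,0,-0.35],[0,0,-0.7],[0,0,-0.9],[0,0,-1],[0,0,-1.0]],"rot":[[0,0,0],[0,0,0],[0,0,0],[0,0,0],[0,0,0]],"jaw":[87,87,87,87,87]}'
python3 -m inch '{"translation":[[0,0,-0.06],[0,0,-0.06],[0,0,-0.06],[0,0,-0.06],[0,0,-0.06],[0,0,-0.06],[0,0,-0.06],[0,0,-0.06],[0,0,-0.06],[0,0,-0.06],[0,0,-0.06],[0,0,-0.06]],"rot":[[0,0,0],[0,0,0],[0,0,0],[0,0,0],[0,0,0],[0,0,0],[0,0,0],[0,0,0],[0,0,0],[0,0,0],[0,0,0],[0,0,0]],"jaw":[87,87,75,65,60,55,50,40,40,40,40,40]}' 20
```

```text
[0.46158884 0.23866796 0.055     ] [0.43678843 0.10907236 0.075     ] pa [0.62274183 0.17706923 0.015     ]
time: 2.35
ee_pos: [0.4588, 0.2395, 0.1302]
eef_rot: [0.708, 0.706, -0.004, -0.001]
ft_force: [-0.7, -0.7, 0.4]
width: 0.0872
time: 2.85
ee_pos: [0.4585, 0.2404, 0.0304]
eef_rot: [0.708, 0.706, -0.004, -0.001]
ft_force: [-0.4, 0.2, -0.0]
width: 0.0868
time: 4.05
ee_pos: [0.4588, 0.2404, 0.0245]
eef_rot: [0.708, 0.706, -0.004, -0.001]
ft_force: [2.6, -0.1, 3.1]
width: 0.0539
```

```bash

python3 -m inch '{"translation":[[0,0,0.05],[0,0,0.2],[0,0,0.45],[0,0,0.7],[0,0,0.9],[0,0,1],[0,0,1]],"rot":[[0,0,0],[0,0,0],[0,0,0],[0,0,0],[0,0,0],[0,0,0],[0,0,0]],"jaw":[40,40,40,40,40,40,40]}' 20
python3 -m inch '{"translation":[[0.06,-0.12,0],[0.16,-0.34,0],[0.28,-0.58,0],[0.4,-0.82,0],[0.44,-0.9,0]],"rot":[[0,0,0],[0,0,0],[0,0,0],[0,0,0],[0,0,0]],"jaw":[40,40,40,40,40]}'
python3 -m inch '{"translation":[[0.1,-0.24,0],[0.22,-0.48,0],[0.33,-0.72,0],[0.44,-0.9,0],[0.44,-0.9,0]],"rot":[[0,0,0],[0,0,0],[0,0,0],[0,0,0],[0,0,0]],"jaw":[40,40,40,40,40]}'
python3 -m inch '{"translation":[[0.1,-0.24,0],[0.22,-0.48,0],[0.33,-0.72,0],[0.44,-0.9,0],[0.44,-0.9,0]],"rot":[[0,0,0],[0,0,0],[0,0,0],[0,0,0],[0,0,0]],"jaw":[40,40,40,40,40]}'
python3 -m inch '{"translation":[[0.1,-0.24,0],[0.22,-0.48,0],[0.33,-0.7,0],[0.4,-0.83,0],[0.44,-0.9,0],[0.44,-0.9,0],[0.44,-0.9,0]],"rot":[[0,0,0],[0,0,0],[0,0,0],[0,0,0],[0,0,0],[0,0,0],[0,0,0]],"jaw":[40,40,40,40,40,40,40]}'
python3 - <<'E'
from h import *; import cv2
s=r.read_state(); im=eyes.camera("wrist"); cv2.imwrite("pics/w2.png",im)
np.savez("w2.npz",p=s["ee_pos"],q=s["eef_rot"])
cv2.imwrite("pics/top2.png",eyes.camera("top")); print(s["ee_pos"],s["time"])
E
```

```text
time: 4.75
ee_pos: [0.4591, 0.2408, 0.1254]
eef_rot: [0.708, 0.706, -0.003, -0.001]
ft_force: [0.1, -0.7, -1.4]
width: 0.0536
time: 5.25
ee_pos: [0.5037, 0.1465, 0.1243]
eef_rot: [0.709, 0.705, -0.004, -0.0]
ft_force: [-0.4, -1.3, -1.1]
width: 0.054
time: 5.75
ee_pos: [0.5481, 0.053, 0.1234]
eef_rot: [0.711, 0.703, -0.005, 0.0]
ft_force: [-0.4, -0.7, -0.2]
width: 0.0536
time: 6.25
ee_pos: [0.5922, -0.0396, 0.1226]
eef_rot: [0.712, 0.702, -0.006, 0.0]
ft_force: [-0.2, -0.3, -1.6]
width: 0.0541
time: 6.95
ee_pos: [0.636, -0.1282, 0.1223]
eef_rot: [0.712, 0.703, -0.006, -0.0]
ft_force: [0.1, -0.0, -1.3]
width: 0.0539
[ 0.63601872 -0.12817707  0.12228981] 6.95
```

View pics/w2.png

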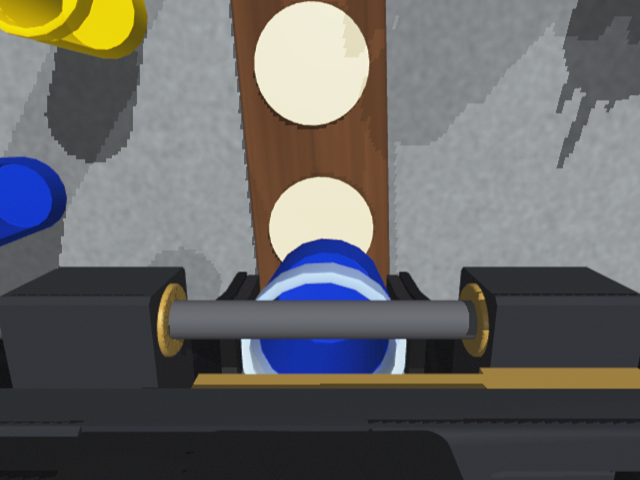

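The 55 mm glass is held upright, centred at about column 324, with pads c and d visible ahead at (312,63) and (321,225). I'll correct the offset and lower it.

```bash

python3 -m inch '{"translation":[[-0.01,0.08,0],[-0.01,0.08,-0.1],[-0.01,0.08,-0.3],[-0.01,0.08,-0.5],[-0.01,0.08,-0.65],[-0.01,0.08,-0.72],[-0.01,0.08,-0.76],[-0.01,0.08,-0.76],[-0.01,0.08,-0.76]],"rot":[[0.004,-0.004,0],[0.004,-0.004,0],[0.004,-0.004,0],[0.004,-0.004,0],[0.004,-0.004,0],[0.004,-0.004,0],[0.004,-0.004,0],[0.004,-0.004,0],[0.004,-0.004,0]],"jaw":[40,40,40,40,40,40,40,40,40]}' 20
```

```text
time: 7.95
ee_pos: [0.6356, -0.1202, 0.0473]
eef_rot: [0.711, 0.703, -0.002, 0.0]
ft_force: [-0.0, 0.0, -0.6]
width: 0.0539
```

```bash

python3 -m inch '{"translation":[[-0.01,0,-0.02],[-0.01,0,-0.04],[-0.01,0,-0.055],[-0.01,0,-0.065],[-0.01,0,-0.07],[-0.01,0,-0.075],[-0.01,0,-0.08],[-0.01,0,-0.08]],"rot":[[0,0,0],[0,0,0],[0,0,0],[0,0,0],[0,0,0],[0,0,0],[0,0,0],[0,0,0]],"jaw":[40,40,40,40,40,40,40,40]}'
```

```text
time: 8.75
ee_pos: [0.6347, -0.1203, 0.0396]
eef_rot: [0.711, 0.703, -0.002, 0.0]
ft_force: [-1.3, 0.6, 2.9]
width: 0.0537
```

```bash

python3 -m inch '{"translation":[[0,0,0],[0,0,0],[0,0,0],[0,0,0],[0,0,0],[0,0,0],[0,0,0.2],[0,0,0.6],[0,0,1],[0,0,1],[0,0,1]],"rot":[[0,0,0],[0,0,0],[0,0,0],[0,0,0],[0,0,0],[0,0,0],[0,0,0],[0,0,0],[0,0,0],[0,0,0],[0,0,0]],"jaw":[58,62,66,72,80,87,87,87,87,87,87]}'
python3 -m inch '{"translation":[[-0.3,0.35,0],[-0.66,0.76,0],[-0.66,0.76,0],[-0.66,0.76,0]],"rot":[[0,0,0],[0,0,0],[0,0,0],[0,0,0]],"jaw":[87,87,87,87]}'
python3 -m inch '{"translation":[[-0.3,0.35,0],[-0.66,0.76,0],[-0.66,0.76,0],[-0.66,0.76,0]],"rot":[[0,0,0],[0,0,0],[0,0,0],[0,0,0]],"jaw":[87,87,87,87]}'
python3 -m inch '{"translation":[[-0.3,0.35,0],[-0.66,0.76,0],[-0.66,0.76,0],[-0.66,0.76,0],[-0.66,0.76,0]],"rot":[[0,0,0],[0,0,0],[0,0,0],[0,0,0],[0,0,0]],"jaw":[87,87,87,87,87]}'
python3 - <<'E'
from h import *; import cv2
cv2.imwrite("pics/top3.png",eyes.camera("top")[130:370,160:480].repeat(2,0).repeat(2,1)); s=r.read_state(); print(s["ee_pos"],s["eef_rot"])
E
```

```text
time: 9.85
ee_pos: [0.6352, -0.1203, 0.1405]
eef_rot: [0.711, 0.703, -0.001, 0.001]
ft_force: [-0.0, -0.4, -1.8]
width: 0.0867
time: 10.25
ee_pos: [0.5681, -0.0426, 0.1395]
eef_rot: [0.711, 0.704, -0.002, 0.0]
ft_force: [0.1, 0.1, -0.4]
width: 0.0869
time: 10.65
ee_pos: [0.5021, 0.0336, 0.1393]
eef_rot: [0.71, 0.704, -0.002, 0.0]
ft_force: [0.8, -0.8, 0.6]
width: 0.0868
time: 11.15
ee_pos: [0.4375, 0.108, 0.1393]
eef_rot: [0.711, 0.703, -0.002, 0.001]
ft_force: [0.8, 0.0, -0.1]
width: 0.0871
[0.43738787 0.107884   0.13927557] [ 7.11217138e-01  7.02969455e-01 -1.95411127e-03  5.56515499e-04]
```

View pics/top3.png

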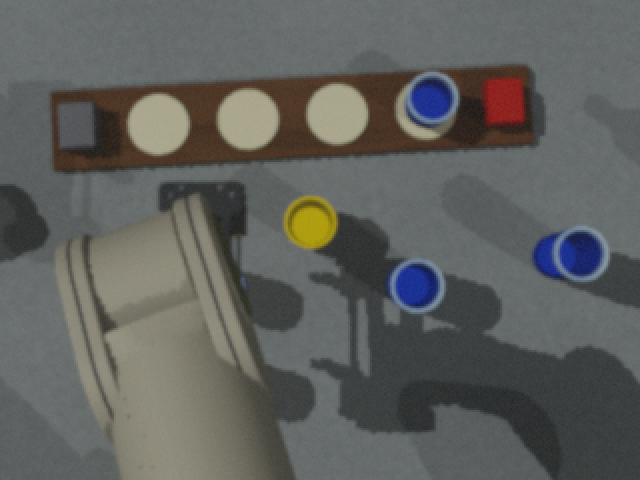

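The 55 mm glass stands on pad d, with its rim centre at about (432,98) in this 2× crop. I'll check that number and grasp the 75 mm glass.

```bash

python3 - <<'E'
from h import *
T=eyes.calibration("top"); print(at(T,(160+432/2-.25,130+98/2-.25),.070), "g115",at(T,(160+581/2-.25,130+253/2-.25),.115),"g95",at(T,(160+417/2-.25,130+286/2-.25),.095))
E
python3 -m inch '{"translation":[[0,0,-0.3],[0,0,-0.6],[0,0,-0.85],[0,0,-0.97],[0,0,-0.97],[0,0,-0.97],[0,0,-0.97],[0,0,-0.97],[0,0,-0.97],[0,0,-0.97],[0,0,-0.97],[0,0,-0.97],[0,0,-0.97],[0,0,-0.97],[0,0,-0.97]],"rot":[[0,0,0],[0,0,0],[0,0,0],[0,0,0],[0,0,0],[0,0,0],[0,0,0],[0,0,0],[0,0,0],[0,0,0],[0,0,0],[0,0,0],[0,0,0],[0,0,0],[0,0,0]],"jaw":[87,87,87,87,87,75,68,62,57,50,40,40,40,40,40]}' 20
```

```text
[ 0.63656437 -0.12175607  0.07      ] g115 [ 0.46693279 -0.26249804  0.115     ] g95 [ 0.43690226 -0.09742612  0.095     ]
time: 12.7
ee_pos: [0.4375, 0.108, 0.0425]
eef_rot: [0.711, 0.703, -0.002, 0.0]
ft_force: [-2.2, 0.2, 5.3]
width: 0.0543
```

```bash

python3 -m inch '{"translation":[[0,0,0.05],[0,0,0.2],[0,0,0.45],[0,0,0.7],[0,0,0.9],[0,0,1],[0,0,1]],"rot":[[0,0,0],[0,0,0],[0,0,0],[0,0,0],[0,0,0],[0,0,0],[0,0,0]],"jaw":[40,40,40,40,40,40,40]}' 20
python3 -m inch '{"translation":[[0.12,-0.08,0],[0.35,-0.24,0],[0.6,-0.4,0],[0.85,-0.57,0],[0.96,-0.65,0],[0.96,-0.65,0]],"rot":[[0,0,0],[0,0,0],[0,0,0],[0,0,0],[0,0,0],[0,0,0]],"jaw":[40,40,40,40,40,40]}'
python3 -m inch '{"translation":[[0.24,-0.16,0],[0.5,-0.32,0],[0.72,-0.48,0],[0.88,-0.59,0],[0.95,-0.64,0],[0.95,-0.65,0],[0.95,-0.65,0],[0.95,-0.65,0]],"rot":[[0,0,0],[0,0,0],[0,0,0],[0,0,0],[0,0,0],[0,0,0],[0,0,0],[0,0,0]],"jaw":[40,40,40,40,40,40,40,40]}'
```

```text
time: 13.4
ee_pos: [0.438, 0.1083, 0.1434]
eef_rot: [0.711, 0.703, -0.001, 0.001]
ft_force: [-1.0, 0.4, -3.4]
width: 0.054
time: 14.0
ee_pos: [0.5342, 0.0417, 0.1422]
eef_rot: [0.712, 0.702, -0.002, 0.001]
ft_force: [0.1, 0.0, -2.0]
width: 0.0538
time: 14.8
ee_pos: [0.6285, -0.0221, 0.1421]
eef_rot: [0.712, 0.702, -0.002, 0.0]
ft_force: [-0.2, -0.4, -1.8]
width: 0.0537
```

```bash

python3 -m inch '{"translation":[[0.018,0,0],[0.018,0,-0.1],[0.018,0,-0.3],[0.018,0,-0.5],[0.018,0,-0.65],[0.018,0,-0.74],[0.018,0,-0.78],[0.018,0,-0.78],[0.018,0,-0.78],[0.018,0,-0.8],[0.018,0,-0.815],[0.018,0,-0.825],[0.018,0,-0.835],[0.018,0,-0.84],[0.018,0,-0.845],[0.018,0,-0.85],[0.018,0,-0.85]],"rot":[[0,0,0],[0,0,0],[0,0,0],[0,0,0],[0,0,0],[0,0,0],[0,0,0],[0,0,0],[0,0,0],[0,0,0],[0,0,0],[0,0,0],[0,0,0],[0,0,0],[0,0,0],[0,0,0],[0,0,0]],"jaw":[40,40,40,40,40,40,40,40,40,40,40,40,40,40,40,40,40]}' 20
```

```text
time: 16.5
ee_pos: [0.6303, -0.0221, 0.0577]
eef_rot: [0.712, 0.702, -0.002, 0.0]
ft_force: [-2.8, 1.0, 4.8]
width: 0.0535
```

```bash

python3 -m inch '{"translation":[[0,0,0],[0,0,0],[0,0,0],[0,0,0],[0,0,0],[0,0,0],[0,0,0.2],[0,0,0.6],[0,0,1],[0,0,1],[0,0,1]],"rot":[[0,0,0],[0,0,0],[0,0,0],[0,0,0],[0,0,0],[0,0,0],[0,0,0],[0,0,0],[0,0,0],[0,0,0],[0,0,0]],"jaw":[58,62,66,72,80,87,87,87,87,87,87]}'
python3 -m inch '{"translation":[[-0.4,-0.15,0],[-0.8,-0.31,0],[-0.96,-0.38,0],[-0.96,-0.38,0]],"rot":[[0,0,0],[0,0,0],[0,0,0],[0,0,0]],"jaw":[87,87,87,87]}'
python3 -m inch '{"translation":[[-0.4,-0.15,0],[-0.8,-0.3,0],[-0.96,-0.37,0],[-0.96,-0.37,0],[-0.96,-0.37,0],[-0.96,-0.37,0]],"rot":[[0,0,0],[0,0,0],[0,0,0],[0,0,0],[0,0,0],[0,0,0]],"jaw":[87,87,87,87,87,87]}'
```

```text
time: 17.6
ee_pos: [0.6308, -0.0221, 0.1586]
eef_rot: [0.712, 0.702, -0.001, 0.001]
ft_force: [0.0, 0.6, -0.5]
width: 0.087
time: 18.0
ee_pos: [0.5322, -0.0613, 0.1575]
eef_rot: [0.712, 0.702, -0.002, -0.0]
ft_force: [0.8, 0.6, -0.0]
width: 0.0869
time: 18.6
ee_pos: [0.4373, -0.0977, 0.1574]
eef_rot: [0.712, 0.702, -0.002, -0.0]
ft_force: [-0.3, 1.1, 0.1]
width: 0.0869
```

```bash

python3 -m inch '{"translation":[[0,0,-0.3],[0,0,-0.6],[0,0,-0.85],[0,0,-1],[0,0,-1],[0,0,-1],[0,0,-1],[0,0,-1],[0,0,-1],[0,0,-1],[0,0,-1],[0,0,-1],[0,0,-1],[0,0,-1],[0,0,-1]],"rot":[[0,0,0],[0,0,0],[0,0,0],[0,0,0],[0,0,0],[0,0,0],[0,0,0],[0,0,0],[0,0,0],[0,0,0],[0,0,0],[0,0,0],[0,0,0],[0,0,0],[0,0,0]],"jaw":[87,87,87,87,87,75,68,62,57,50,40,40,40,40,40]}' 20
python3 -m inch '{"translation":[[0,0,0.05],[0,0,0.2],[0,0,0.45],[0,0,0.7],[0,0,0.9],[0,0,1],[0,0,1],[0,0,1]],"rot":[[0,0,0],[0,0,0],[0,0,0],[0,0,0],[0,0,0],[0,0,0],[0,0,0],[0,0,0]],"jaw":[40,40,40,40,40,40,40,40]}' 20
```

```text
time: 20.1
ee_pos: [0.4374, -0.0977, 0.0577]
eef_rot: [0.712, 0.702, -0.002, -0.0]
ft_force: [-2.8, 1.3, 7.0]
width: 0.0558
time: 20.9
ee_pos: [0.437, -0.0976, 0.1569]
eef_rot: [0.712, 0.702, -0.002, -0.0]
ft_force: [0.8, 0.1, -1.7]
width: 0.0557
```

The width is 1.7 mm larger than this glass's diameter at that height, so I'll look before carrying on.

```bash

python3 - <<'E'
from h import *; import cv2
w=eyes.camera("wrist")[200:400,160:480];s=eyes.camera("scene")[120:380,140:460]
cv2.imwrite("pics/w4.png",np.vstack([cv2.resize(w,(480,300)),cv2.resize(s,(480,300))]))
E
```

```text
(no output)
```

View pics/w4.png

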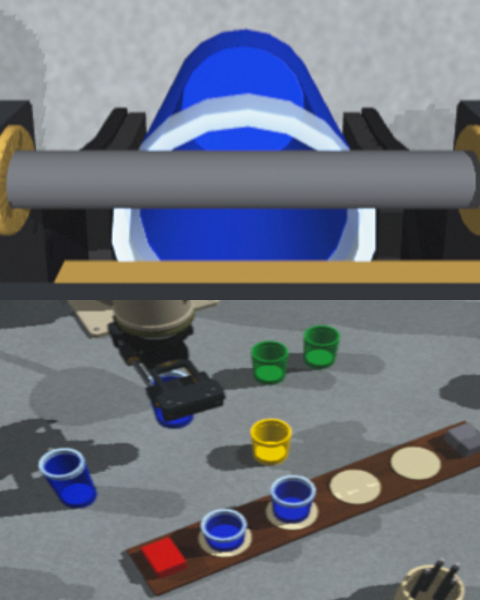

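The 95 mm glass hangs upright and centred in the jaws, and two glasses stand neatly on pads d and c. I'll carry this one to pad b.

```bash

python3 -m inch '{"translation":[[0.12,0.11,0],[0.35,0.33,0],[0.6,0.56,0],[0.83,0.77,0],[0.94,0.88,0],[0.94,0.88,0]],"rot":[[0,0,0],[0,0,0],[0,0,0],[0,0,0],[0,0,0],[0,0,0]],"jaw":[40,40,40,40,40,40]}' 20
python3 -m inch '{"translation":[[0.22,0.2,0],[0.45,0.42,0],[0.68,0.63,0],[0.85,0.78,0],[0.92,0.85,0],[0.94,0.86,0],[0.94,0.86,0],[0.94,0.86,0]],"rot":[[0,0,0],[0,0,0],[0,0,0],[0,0,0],[0,0,0],[0,0,0],[0,0,0],[0,0,0]],"jaw":[40,40,40,40,40,40,40,40]}'
```

```text
time: 21.6
ee_pos: [0.5316, -0.0074, 0.1555]
eef_rot: [0.711, 0.703, -0.003, -0.001]
ft_force: [0.1, -0.2, -1.6]
width: 0.0554
time: 22.4
ee_pos: [0.625, 0.077, 0.1557]
eef_rot: [0.712, 0.703, -0.003, -0.001]
ft_force: [-0.9, -0.3, -0.8]
width: 0.0556
```

```bash

python3 -m inch '{"translation":[[0.012,0.01,0],[0.012,0.01,-0.1],[0.012,0.01,-0.3],[0.012,0.01,-0.5],[0.012,0.01,-0.65],[0.012,0.01,-0.73],[0.012,0.01,-0.76],[0.012,0.01,-0.76],[0.012,0.01,-0.76],[0.012,0.01,-0.78],[0.012,0.01,-0.795],[0.012,0.01,-0.805],[0.012,0.01,-0.815],[0.012,0.01,-0.82],[0.012,0.01,-0.825],[0.012,0.01,-0.83],[0.012,0.01,-0.83]],"rot":[[0,0,0],[0,0,0],[0,0,0],[0,0,0],[0,0,0],[0,0,0],[0,0,0],[0,0,0],[0,0,0],[0,0,0],[0,0,0],[0,0,0],[0,0,0],[0,0,0],[0,0,0],[0,0,0],[0,0,0]],"jaw":[40,40,40,40,40,40,40,40,40,40,40,40,40,40,40,40,40]}' 20
```

```text
time: 24.1
ee_pos: [0.6262, 0.078, 0.073]
eef_rot: [0.712, 0.703, -0.003, -0.001]
ft_force: [-1.3, -1.2, 1.4]
width: 0.0553
```

```bash

python3 -m inch '{"translation":[[0,0,-0.004],[0,0,-0.006],[0,0,-0.006],[0,0,-0.006],[0,0,-0.006],[0,0,-0.006],[0,0,-0.006],[0,0,-0.006],[0,0,0.2],[0,0,0.6],[0,0,1],[0,0,1],[0,0,1]],"rot":[[0,0,0],[0,0,0],[0,0,0],[0,0,0],[0,0,0],[0,0,0],[0,0,0],[0,0,0],[0,0,0],[0,0,0],[0,0,0],[0,0,0],[0,0,0]],"jaw":[40,40,58,62,66,72,80,87,87,87,87,87,87]}'
python3 -m inch '{"translation":[[-0.2,-0.42,0],[-0.4,-0.85,0],[-0.4,-0.85,0],[-0.4,-0.85,0]],"rot":[[0,0,0],[0,0,0],[0,0,0],[0,0,0]],"jaw":[87,87,87,87]}'
python3 -m inch '{"translation":[[-0.2,-0.42,0],[-0.4,-0.85,0],[-0.4,-0.85,0],[-0.4,-0.85,0]],"rot":[[0,0,0],[0,0,0],[0,0,0],[0,0,0]],"jaw":[87,87,87,87]}'
python3 -m inch '{"translation":[[-0.2,-0.42,0],[-0.4,-0.85,0],[-0.4,-0.85,0],[-0.4,-0.85,0]],"rot":[[0,0,0],[0,0,0],[0,0,0],[0,0,0]],"jaw":[87,87,87,87]}'
python3 -m inch '{"translation":[[-0.2,-0.42,0],[-0.4,-0.82,0],[-0.4,-0.82,0],[-0.4,-0.82,0],[-0.4,-0.82,0],[-0.4,-0.82,0]],"rot":[[0,0,0],[0,0,0],[0,0,0],[0,0,0],[0,0,0],[0,0,0]],"jaw":[87,87,87,87,87,87]}'
```

```text
time: 25.4
ee_pos: [0.6267, 0.0782, 0.1738]
eef_rot: [0.712, 0.703, -0.002, -0.0]
ft_force: [-0.1, 0.6, -0.7]
width: 0.087
time: 25.8
ee_pos: [0.5859, -0.0079, 0.1729]
eef_rot: [0.712, 0.702, -0.003, -0.001]
ft_force: [0.3, 0.7, 1.1]
width: 0.0872
time: 26.2
ee_pos: [0.5459, -0.0924, 0.1724]
eef_rot: [0.713, 0.702, -0.003, -0.001]
ft_force: [0.3, 1.3, -0.4]
width: 0.0875
time: 26.6
ee_pos: [0.5065, -0.1764, 0.1721]
eef_rot: [0.712, 0.702, -0.003, -0.001]
ft_force: [-0.0, 0.7, 0.3]
width: 0.0871
time: 27.2
ee_pos: [0.4677, -0.2565, 0.1718]
eef_rot: [0.711, 0.703, -0.003, -0.002]
ft_force: [-0.5, 0.2, 0.3]
width: 0.087
```

```bash

python3 -m inch '{"translation":[[-0.01,-0.062,0],[-0.01,-0.062,-0.2],[-0.01,-0.062,-0.5],[-0.01,-0.062,-0.8],[-0.01,-0.062,-0.95],[-0.01,-0.062,-0.95],[-0.01,-0.062,-0.95],[-0.01,-0.062,-0.95],[-0.01,-0.062,-0.95],[-0.01,-0.062,-0.95],[-0.01,-0.062,-0.95],[-0.01,-0.062,-0.95],[-0.01,-0.062,-0.95],[-0.01,-0.062,-0.95],[-0.01,-0.062,-0.95],[-0.01,-0.062,-0.95]],"rot":[[0,0,0],[0,0,0],[0,0,0],[0,0,0],[0,0,0],[0,0,0],[0,0,0],[0,0,0],[0,0,0],[0,0,0],[0,0,0],[0,0,0],[0,0,0],[0,0,0],[0,0,0],[0,0,0]],"jaw":[87,87,87,87,87,87,75,68,62,57,50,40,40,40,40,40]}' 20
python3 -m inch '{"translation":[[0,0,0.05],[0,0,0.2],[0,0,0.45],[0,0,0.7],[0,0,0.9],[0,0,1],[0,0,1],[0,0,1]],"rot":[[0,0,0],[0,0,0],[0,0,0],[0,0,0],[0,0,0],[0,0,0],[0,0,0],[0,0,0]],"jaw":[40,40,40,40,40,40,40,40]}' 20
```

```text
time: 28.8
ee_pos: [0.4668, -0.2629, 0.0772]
eef_rot: [0.711, 0.703, -0.003, -0.001]
ft_force: [-2.5, 0.3, 6.1]
width: 0.055
time: 29.6
ee_pos: [0.4666, -0.2626, 0.1766]
eef_rot: [0.711, 0.703, -0.003, -0.002]
ft_force: [-0.2, 0.3, -2.6]
width: 0.0553
```

```bash

python3 -m inch '{"translation":[[0,0.12,0.05],[0,0.34,0.1],[0,0.58,0.1],[0,0.8,0.1],[0,0.88,0.1]],"rot":[[0,0,0],[0,0,0],[0,0,0],[0,0,0],[0,0,0]],"jaw":[40,40,40,40,40]}' 20
python3 -m inch '{"translation":[[0,0.24,0],[0,0.48,0],[0,0.72,0],[0,0.88,0],[0,0.88,0]],"rot":[[0,0,0],[0,0,0],[0,0,0],[0,0,0],[0,0,0]],"jaw":[40,40,40,40,40]}'
python3 -m inch '{"translation":[[0,0.24,0],[0,0.48,0],[0,0.72,0],[0,0.88,0],[0,0.88,0]],"rot":[[0,0,0],[0,0,0],[0,0,0],[0,0,0],[0,0,0]],"jaw":[40,40,40,40,40]}'
python3 -m inch '{"translation":[[0,0.24,0],[0,0.48,0],[0,0.72,0],[0,0.88,0],[0,0.88,0]],"rot":[[0,0,0],[0,0,0],[0,0,0],[0,0,0],[0,0,0]],"jaw":[40,40,40,40,40]}'
python3 -m inch '{"translation":[[0,0.24,0],[0,0.48,0],[0,0.7,0],[0,0.8,0],[0,0.85,0],[0,0.85,0],[0,0.85,0]],"rot":[[0,0,0],[0,0,0],[0,0,0],[0,0,0],[0,0,0],[0,0,0],[0,0,0]],"jaw":[40,40,40,40,40,40,40]}'
python3 -m inch '{"translation":[[0.1,0,0],[0.3,0,0],[0.52,0,0],[0.7,0,0],[0.78,0,0],[0.78,0,0]],"rot":[[0,0,0],[0,0,0],[0,0,0],[0,0,0],[0,0,0],[0,0,0]],"jaw":[40,40,40,40,40,40]}'
python3 -m inch '{"translation":[[0.2,0,0],[0.4,0,0],[0.6,0,0],[0.7,0,0],[0.77,0,0],[0.77,0,0],[0.77,0,0]],"rot":[[0,0,0],[0,0,0],[0,0,0],[0,0,0],[0,0,0],[0,0,0],[0,0,0]],"jaw":[40,40,40,40,40,40,40]}'
```

```text
time: 30.1
ee_pos: [0.4662, -0.1722, 0.1855]
eef_rot: [0.71, 0.704, -0.003, -0.003]
ft_force: [-0.2, 0.1, -1.8]
width: 0.0559
time: 30.6
ee_pos: [0.466, -0.0825, 0.1847]
eef_rot: [0.709, 0.705, -0.004, -0.003]
ft_force: [0.5, -0.1, -1.9]
width: 0.0556
time: 31.1
ee_pos: [0.4659, 0.0064, 0.1842]
eef_rot: [0.708, 0.706, -0.004, -0.004]
ft_force: [0.1, -0.3, -1.7]
width: 0.0554
time: 31.6
ee_pos: [0.4661, 0.0948, 0.1838]
eef_rot: [0.708, 0.706, -0.004, -0.004]
ft_force: [0.0, 1.2, -2.7]
width: 0.0555
time: 32.3
ee_pos: [0.4664, 0.1783, 0.1837]
eef_rot: [0.709, 0.706, -0.004, -0.004]
ft_force: [0.6, -0.3, -0.5]
width: 0.0556
time: 32.9
ee_pos: [0.5453, 0.1773, 0.1833]
eef_rot: [0.709, 0.705, -0.005, -0.003]
ft_force: [-0.9, 0.7, -3.2]
width: 0.0554
time: 33.6
ee_pos: [0.6217, 0.1774, 0.1834]
eef_rot: [0.709, 0.705, -0.005, -0.003]
ft_force: [0.5, -0.1, -2.5]
width: 0.0555
```

```bash

python3 -m inch '{"translation":[[0.008,0.003,0],[0.008,0.003,-0.1],[0.008,0.003,-0.3],[0.008,0.003,-0.5],[0.008,0.003,-0.7],[0.008,0.003,-0.8],[0.008,0.003,-0.84],[0.008,0.003,-0.84],[0.008,0.003,-0.84],[0.008,0.003,-0.86],[0.008,0.003,-0.875],[0.008,0.003,-0.885],[0.008,0.003,-0.895],[0.008,0.003,-0.9],[0.008,0.003,-0.905],[0.008,0.003,-0.91],[0.008,0.003,-0.915],[0.008,0.003,-0.915]],"rot":[[0,-0.005,0],[0,-0.005,0],[0,-0.005,0],[0,-0.005,0],[0,-0.005,0],[0,-0.005,0],[0,-0.005,0],[0,-0.005,0],[0,-0.005,0],[0,-0.005,0],[0,-0.005,0],[0,-0.005,0],[0,-0.005,0],[0,-0.005,0],[0,-0.005,0],[0,-0.005,0],[0,-0.005,0],[0,-0.005,0]],"jaw":[40,40,40,40,40,40,40,40,40,40,40,40,40,40,40,40,40,40]}' 20
```

```text
time: 35.4
ee_pos: [0.6226, 0.1779, 0.0923]
eef_rot: [0.709, 0.705, -0.003, -0.002]
ft_force: [-1.0, 0.1, 3.2]
width: 0.0558
```

Contact is felt, so I'll release, rise, and back away toward the robot for a clear view.

```bash

python3 -m inch '{"translation":[[0,0,0],[0,0,0],[0,0,0],[0,0,0],[0,0,0],[0,0,0],[0,0,0.2],[0,0,0.6],[0,0,1],[0,0,1],[0,0,1]],"rot":[[0,0,0],[0,0,0],[0,0,0],[0,0,0],[0,0,0],[0,0,0],[0,0,0],[0,0,0],[0,0,0],[0,0,0],[0,0,0]],"jaw":[58,62,66,72,80,87,87,87,87,87,87]}'
python3 -m inch '{"translation":[[-0.4,0,0],[-0.8,0,0],[-0.95,0,0],[-0.95,0,0]],"rot":[[0,0,0],[0,0,0],[0,0,0],[0,0,0]],"jaw":[87,87,87,87]}'
python3 -m inch '{"translation":[[-0.3,0.2,0],[-0.6,0.6,0],[-0.7,0.9,0],[-0.7,0.9,0],[-0.7,0.9,0],[-0.7,0.9,0]],"rot":[[0,0,0],[0,0,0],[0,0,0],[0,0,0],[0,0,0],[0,0,0]],"jaw":[87,87,87,87,87,87]}'
python3 - <<'E'
from h import *; import cv2
t=eyes.camera("top")[140:260,170:450]; s=eyes.camera("scene")[180:380,180:500]
cv2.imwrite("pics/f1.png",cv2.resize(t,(784,336),interpolation=cv2.INTER_CUBIC))
cv2.imwrite("pics/f2.png",cv2.resize(s,(800,500),interpolation=cv2.INTER_CUBIC)); print(r.read_state()["ee_pos"])
E
```

```text
time: 36.5
ee_pos: [0.6231, 0.178, 0.1932]
eef_rot: [0.709, 0.705, -0.002, -0.001]
ft_force: [0.1, -0.1, -0.7]
width: 0.0868
time: 36.9
ee_pos: [0.5258, 0.1784, 0.1922]
eef_rot: [0.708, 0.706, -0.003, -0.002]
ft_force: [0.3, 0.9, 0.7]
width: 0.087
time: 37.5
ee_pos: [0.4568, 0.2671, 0.1916]
eef_rot: [0.709, 0.705, -0.003, -0.002]
ft_force: [0.4, -0.6, 0.0]
width: 0.0869
[0.45669929 0.26711258 0.19188872]
```

View pics/f1.png

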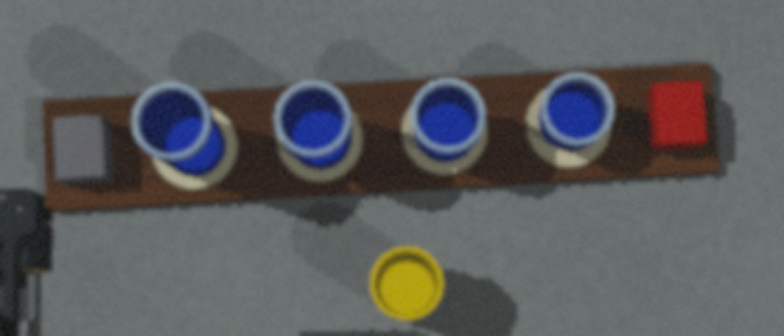

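View pics/f2.png

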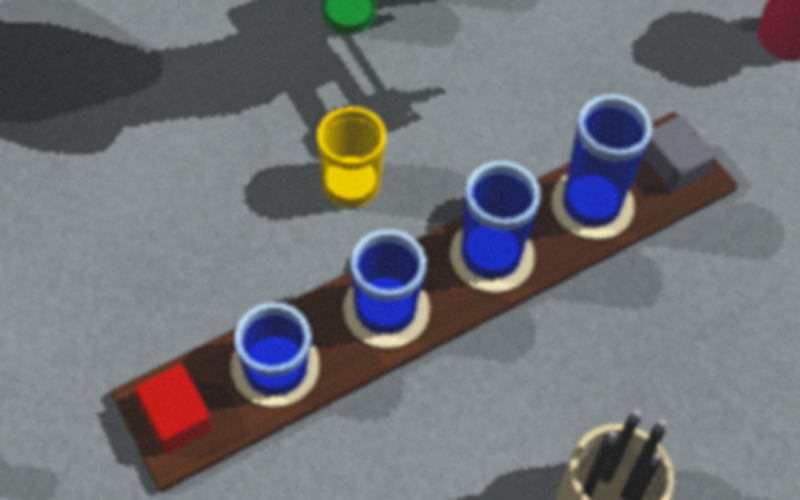

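All four glasses stand upright, rising from red to grey. Top-crop rims are at (171,121), (313,118), (448,117) and (577,111). I'll check the centring numerically.

```bash

python3 - <<'E'
from h import *
T,S=eyes.calibration("top"),eyes.calibration("scene")
P=[(.6225,.1777),(.6262,.0782),(.6303,-.0222),(.6348,-.122)]
for p,a,b,z in zip(P,[(171,121),(313,118),(448,117),(577,111)],[(613,127),(503,194),(388,264),(274,337)],[.13,.11,.09,.07]):
    x=at(T,(170+(a[0]+.5)/2.8-.5,140+(a[1]+.5)/2.8-.5),z)[:2]; y=at(S,(180+(b[0]+.5)*.4-.5,180+(b[1]+.5)*.4-.5),z)[:2]
    print(z,(x-p)*1e3,(y-p)*1e3)
E
```

```text
0.13 [-0.8424922  -0.56363213] [ 0.99424806 -4.78958872]
0.11 [-0.34950921 -1.14823449] [ 1.18281423 -2.72903856]
0.09 [-1.65989791 -0.18740119] [ 1.2569703  -2.19524726]
0.07 [0.52799988 0.27968323] [ 3.17190285 -0.36501473]
```

```bash
python3 -c "
from bench import r
print(r.close_job())"
```

```text
the job is handed in; nothing more can be done
None
```

The four blue tumblers are on the pads in height order: 55 mm on pad d beside the red block, 75 mm on c, 95 mm on b, and 115 mm on pad a beside the grey block. I set each down slowly until the force reading showed contact, then released it. The arm then backed clear, and I handed the job in at about 38 s of the 106 s allowed.

- **Placement:** In the final pictures all four glasses look upright. The top camera puts each within 2 mm of its pad centre.
- **Camera disagreement:** The scene camera gives offsets of up to 5 mm for the 115 mm glass. It already differed from the top camera by up to 4 mm on some glasses before anything moved, and the wrist check of the 55 mm glass sided with the top camera.
- **Odd reading:** The jaws read about 1–2 mm wider than the expected diameter on the 95 and 115 mm glasses. A look showed the 95 mm glass upright and centred in the jaws. I did not look at the 115 mm glass in the jaws.
- **Mushroom and look-alikes:** I never moved the arm near the mushroom or touched the green and yellow glasses. The mushroom is only partly visible in the last scene crop, and I did not re-measure it.

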